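Set the iris lever of a microscope light base

TASK

Set up the light for the specimen: with a fingertip, gently push the black pin of the iris lever round its arc until the lever points at the middle of the large round mark on the light base, then press the broad round lamp push button on the grey control box fully down. Leave the lever at the mark. Only push: do not pinch the pin, and do not shove or lift the dish or any of the other things on the bench.

Things in the scene. Friction and masses are not known exactly. Their poses are not given: they have to be found in the camera images.
- light_base: fixed round white light base (transmitted-light stage of a stereo microscope), 260 mm across, top face 45 mm above the bench; origin at the centre of its underside, z up; the iris ring turns about the vertical line through this origin. In the base's frame the lever lies towards -x at joint value 0 and the small grey lamp house is at the +x rim. A glass stage, 112 mm across and 57 mm above the bench, stands fixed in the middle of the ring.
- iris (a joint): angle (rad) of the metal iris ring (156 mm across, knurled rim, top 54 mm above the bench) that carries the lever; 0 = lever towards the base's -x, grows anticlockwise seen from above, stops at -1.2 and 1.2. Starts somewhere between -0.35 and 0.35. It turns against friction only (about 1.5 N at the pin) and stays where it is left; it has no spring. The two round marks lie at about -0.785 and 0.785; which is which varies.
- pin_top (a point): centre of the top of the upright black pin on the lever: 12 mm diameter, standing from 53 mm to 87 mm above the bench, 90 mm from the ring's axis. Push this pin sideways.
- pointer (a point): the point that the lever points at: on the lever's line, 112 mm from the ring's axis (the circle of the marks), about 12 mm beyond the lever's pointed end, 2 mm above the base's top; moves with the lever.
- mark_large: the large round mark: black flat disc 16 mm across, 1 mm thick, on the top of the light base, 112 mm from the ring's axis; origin at its centre. The target.
- mark_small: the small round mark: black flat disc 7 mm across, on the same circle at the other end of the scale. Not the target. Between the two lie nine short dash-like tick marks.
- lamp (a joint): travel (m) of the lamp push button: 0 up, 0.006 fully down; springs back when let go; fully down takes about 4 N.
- lamp_top (a point): centre of the top of the dark grey round push button (the broader of the two controls, 28 mm diameter, in a black housing) on the lamp control box; press it straight down.
- lamp_box: fixed grey control box 80 x 120 x 45 mm, left or right of the light base; origin at the centre of its underside. Its push button is 30 mm from the centre along its +y; on the other half, 35 mm along -y, stands a fixed black dimmer knob 22 mm across, 16 mm high (leave it).
- dish: loose flat clear culture dish with lid, pale amber filling, 84 mm across, 14.5 mm high, lying on the glass stage in the middle of the ring; origin at the centre of its underside. Leave it.
- tip_box: loose blue box of white pipette tips, 80 x 120 x 57 mm, on the other side of the light base from the control box; origin under its centre. Leave it.
- vial: loose small vial, 28 mm across, 50 mm high; origin under its centre. Leave it.
- cap: loose blue bottle cap, 32 mm across, 14 mm high; origin under its centre. Leave it.
- slide_box: loose blue slide box 85 x 50 x 28 mm; origin under its centre. Leave it.
- forceps: loose steel forceps lying flat, 120 mm long, 8 mm high; origin under the middle. Leave it.
- reagent: loose bottle with blue cap, 60 mm across, 120 mm high; origin under its centre. Leave it.

How it is judged (in metres and radians):
On the way, in this order (a step that is already met when the one before it is completed fails the run):
1. the iris lever has been pushed to the large round mark (horizontal distance between pointer and mark_large below 0.005 m and velocity of joint iris between -0.05 and 0.05 rad/s), for 0.2 s.
2. the lamp button has then been pressed fully down (value of joint lamp above 0.0045 m), for 0.05 s.
At the end, for the whole second after the job is handed in: the lever stands still and points within 5 mm of the centre of the large round mark (measured on the circle of the marks), the lamp button has been pressed (4.5 mm or more) after that and is up again, and every loose thing is within 20 mm of where it was (horizontal distance between pointer and mark_large below 0.005 m and velocity of joint iris between -0.02 and 0.02 rad/s and value of joint lamp below 0.001 m and distance of each of dish, tip_box, vial, cap, slide_box, forceps, reagent from where it was at the start of the episode below 0.02 m); the robot touches nothing.
It fails at once if the lever or its pin is pinched or forced (more than 18 N from the fingers) (contact force between the fingers and iris above 18 N).
It fails at once if the dish or another loose thing on the bench is lifted, knocked or shoved (20 mm) (distance of any of dish, tip_box, vial, cap, slide_box, forceps, reagent from where it was at the start of the episode above 0.02 m).
It also fails if it takes over 51 s, if anything falls off the work surface, if the arm or the gripper's body presses on something with over 40 N, if the wrist force passes 120 N, or if a joint passes its speed limit or range.

ROBOT

A 7-joint arm with a two-finger parallel gripper is mounted at the origin on the work surface. World frame = base frame: x ahead of the robot, y to its left, z up, the work surface at z = 0. Lengths are in mm, angles in rad, forces in N, time in s.
With the tool pointing down it reaches from about 375 to 925 mm from the base axis. Payload 3.1 kg.
Tool frame: the origin (TCP) lies midway between the tips of the shut fingers; the grasp point (between the pads) lies behind it (ctrl.hold_point_z is the z of the grasp point in the tool frame, in mm); z points along the fingers, y is the line along which they close (so a half turn about z gives the same grasp; the last joint's range is limited). The gripper opens to 85 mm and grips with 20 to 120 N. Pads are 22 mm wide; open, the fingers measure 114 mm over their backs; the gripper's body (76 mm by 85 mm) begins 54 mm behind the grasp point. The pads swing forward as they close: fully open they stand 13 mm farther back than shut.
Start: joints at [-1.317, 0.383, 0.044, 1.598, -0.018, 1.161, -0.05], TCP at [223.96, 610.201, 231.269] pointing down, gripper open.
Joint ranges: [-2.61, 2.61], [-0.41, 2.15], [-1.48, 1.57], [0, 2.5], [-1.57, 4.71], [0.05, 1.97], [-2.85, 2.85]. Speed limits (rad/s): [2.79, 2.79, 3.14, 3.14, 3.14, 3.14, 3.14].

INTERFACE

Orientations are given as [roll, pitch, yaw] about the fixed x, y, z axes, in that order (R = Rz(yaw) Ry(pitch) Rx(roll)).
In Python, from cell import ctrl gives the robot as it stands.
- The arm moves only by the shell command python3 -m jog 'ROWS' [FORCE]. ROWS is JSON, a list of rows, each an object with "grip": the opening in per cent of the stroke, from 0 (shut) to 100 (fully open); "dp": the shift along the tool's x, y, z in mm, a list of three; "twist": the turn about the tool's z in rad. In form: [{"grip": grip, "dp": [x, y, z], "twist": twist}, ...]. A call has 1 to 8 rows; each row shifts and turns the commanded pose from where the row before left it, along the tool's axes as they then stand; what a row does not reach is not made up. A row lasts 1/12 s, in which the tool goes at most 41.7 mm and 7.16 degrees, less where a joint would pass 70% of its speed; a pose out of reach is approached as far as the arm can. A call with a gripper value outside its range is refused whole. The fingers move at their own pace and stop on an object; FORCE is the grip in N (left out, the last holds). Time passes only in rows, so rows that do not move let the fingers close. It gives the time, the measured TCP pose, the force, the opening and the grip force at its end, in the units of the state.
- ctrl.observe(): the state, without advancing time (a new reading comes with each control period).
- ctrl.snapshot(name): name is "scene" or "side" or "wrist"; returns a dict with "pixels" (420x560x3 uint8, red, green, blue), "intrinsics" (3x3 intrinsics, pixels), "R" (3x3) and "t" (3): a world point X has camera coordinates R X + t; the wrist camera has in their place "mount" (4x4, takes a point from camera to tool coordinates, whose origin is the TCP and whose axes are the flange's). Camera axes: x right, y down, z forward; pixel columns grow to the right and rows downward; lengths in mm; the calibration is good to about 2 mm. A picture is of the moment at which its call begins: read the wrist's pose just before it. There is no depth.
- ctrl.hand_in(): hands the job in; it is judged then, once.
The state is a dict: "time": time; "joints": joint angles; "qd": joint speeds; "joint_torque": joint torques, N m; "eef_pos": TCP position; "ee_rot": TCP orientation; "wrist_force": force on the tool from outside, world axes, zero at the start; "wrist_torque": the same for the moment, N m; "opening": opening from 0.0 (shut) to 1.0 (fully open); "gripper_force": force on a finger pad.
Only numpy, scipy, OpenCV 4.12 (cv2) and the standard library are available. Lean on these libraries where they do the work, as an engineer would, in place of code of your own. Each camera call takes 0.05 s, during which the arm holds its last target. There are 200 camera calls.

## Working session

There is one attempt and no reset: what is moved stays moved. The work goes in short steps, Python scripts to look and compute and a shell command to move; the robot and the scene stay as the last step left them, time stands still between calls to the robot, and variables do not carry over. Pictures are saved under pics/ and viewed, at most 13 in all, crops included, and the job is handed in when it is done.

```bash
mkdir -p pics; ls
cat > h.py <<'E'
import numpy as np, cv2, json
from cell import ctrl
from scipy.spatial.transform import Rotation as Ro
def snap(name,fn):
    st=ctrl.observe(); s=ctrl.snapshot(name)
    cv2.imwrite('pics/'+fn+'.png',cv2.cvtColor(s['pixels'],cv2.COLOR_RGB2BGR))
    K=np.array(s['intrinsics'])
    if name=='wrist':
        M=np.array(s['mount']); T=np.eye(4); T[:3,:3]=Ro.from_euler('xyz',st['ee_rot']).as_matrix(); T[:3,3]=st['eef_pos']
        C=T@M; R=C[:3,:3].T; t=-R@C[:3,3]
    else: R=np.array(s['R']); t=np.array(s['t'])
    np.savez('pics/'+fn+'.npz',K=K,R=R,t=t); return st
def w(fn,u,v,z):
    d=np.load('pics/'+fn+'.npz'); r=d['R'].T@np.linalg.inv(d['K'])@[u,v,1]; c=-d['R'].T@d['t']
    return c+r*(z-c[2])/r[2]
def px(fn,X):
    d=np.load('pics/'+fn+'.npz'); p=d['K']@(d['R']@np.array(X,float)+d['t']); return p[:2]/p[2]
E
python3 -c "
from h import *
s=snap('scene','scene0');snap('side','side0');snap('wrist','wrist0');print(s,ctrl.hold_point_z)
a=[cv2.imread('pics/%s0.png'%n) for n in('scene','side')]
"
```

```text
pics
{'time': 0.0, 'joints': array([-1.31682799,  0.38384837,  0.04383433,  1.59960829, -0.01790437,
        1.16120812, -0.04991205]), 'qd': array([ 2.92604127e-04,  5.14414749e-04,  2.00778993e-03, -2.55053627e-04,
       -2.01846116e-03,  2.25348078e-03,  9.87416241e-06]), 'joint_torque': array([ 6.81347337e-04, -4.33456743e+01,  1.02501255e+00, -2.49510741e+01,
        1.05911048e-02,  1.14199310e-02,  4.54510968e-06]), 'eef_pos': array([223.63682561, 609.29041643, 229.86264904]), 'ee_rot': array([-3.13891670e+00,  1.40643729e-04,  2.78988956e+00]), 'wrist_force': array([0.70809992, 0.04354174, 1.00346906]), 'wrist_torque': array([ 0.04288691,  0.00616697, -0.00580911]), 'gripper_force': 0.0, 'opening': 1.0002339969794805} -18.700000000000003
```

View pics/scene0.png

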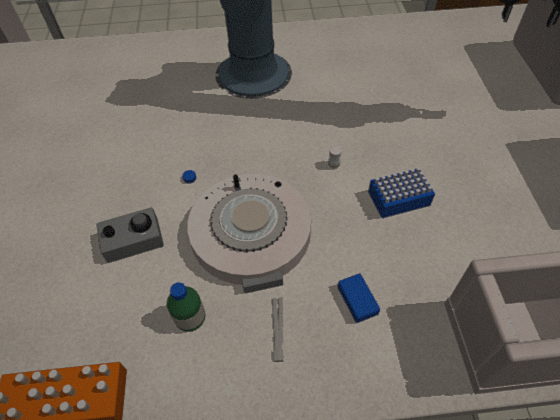

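View pics/side0.png

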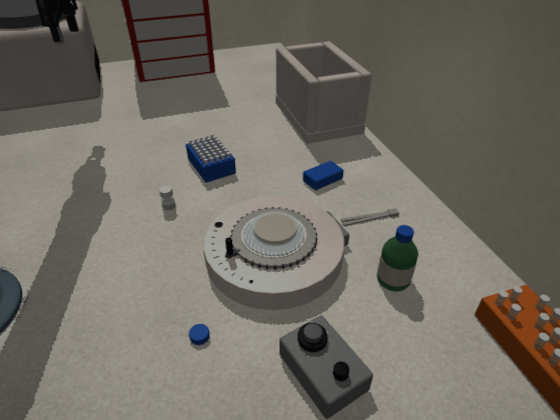

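The scene view shows the large mark at about (278,184), the small mark at (207,197), the pin top near (237,177) and the lamp button at (141,220). In the side view the large mark is at (219,224), the pin top at (229,240) and the button at (313,331).

Run:
```python
from h import *
print('large',w('scene0',278,184,46),w('side0',219,224,46))
print('small',w('scene0',207,197,46),w('side0',251,281,46))
print('pin',w('scene0',237,177,87),w('side0',229,240,87))
for z in (50,55,60,65): print(z,'btn',w('scene0',141,219,z),w('side0',313,331,z))
print('dish',w('scene0',250,215,71),w('side0',275,228,71))
print('knob',w('scene0',109,230,61),w('side0',341,369,61))
print('vial',w('scene0',335,150,50),w('side0',166,189,50))
a=[cv2.resize(cv2.imread('pics/scene0.png')[160:290,90:320],None,fx=3,fy=3,interpolation=2)]
cv2.imwrite('pics/c0.png',a[0])
```

```text
large [457.4138939  29.1975921  46.       ] [457.40483774  28.6357403   46.        ]
small [ 475.66596206 -126.89241135   46.        ] [ 476.02311687 -128.62418262   46.        ]
pin [462.03325169 -57.31510903  87.        ] [457.61575209 -63.84925914  87.        ]
50 btn [ 521.3086858  -263.71207095   50.        ] [ 535.07710827 -254.40499007   50.        ]
55 btn [ 525.05948565 -262.10591688   55.        ] [ 533.52900693 -257.53810835   55.        ]
60 btn [ 528.81028549 -260.49976282   60.        ] [ 531.9809056  -260.67122664   60.        ]
65 btn [ 532.56108534 -258.89360876   65.        ] [ 530.43280426 -263.80434492   65.        ]
dish [552.67404122 -36.43430128  71.        ] [546.56513373 -43.44873618  71.        ]
knob [ 549.72857646 -322.71464659   61.        ] [ 544.43332161 -328.52862875   61.        ]
vial [374.62804938 169.92247861  50.        ] [376.01878158 169.09812292  50.        ]
```

View pics/c0.png

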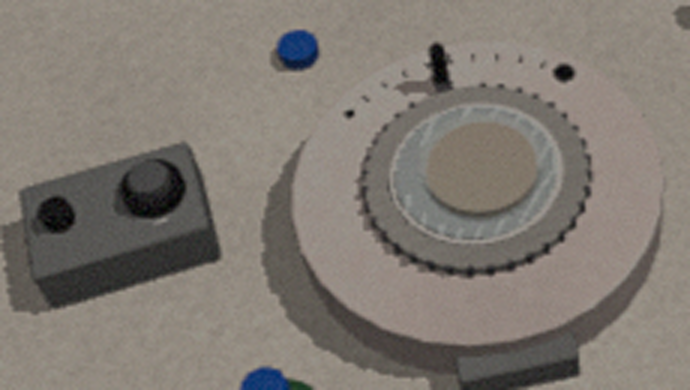

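```bash
R='{"grip":0,"dp":[-25,-30,0],"twist":0}'; python3 -m jog '[{"grip":0,"dp":[-25,-30,0],"twist":0},{"grip":0,"dp":[-25,-30,0],"twist":0},{"grip":0,"dp":[-25,-30,0],"twist":0},{"grip":0,"dp":[-25,-30,0],"twist":0},{"grip":0,"dp":[-25,-30,0],"twist":0},{"grip":0,"dp":[-25,-30,0],"twist":0},{"grip":0,"dp":[-25,-30,0],"twist":0},{"grip":0,"dp":[-25,-30,0],"twist":0}]'
python3 -m jog '[{"grip":0,"dp":[-25,-30,0],"twist":0},{"grip":0,"dp":[-25,-30,0],"twist":0},{"grip":0,"dp":[-25,-30,0],"twist":0},{"grip":0,"dp":[-25,-30,0],"twist":0},{"grip":0,"dp":[-25,-30,0],"twist":0},{"grip":0,"dp":[-25,-30,0],"twist":0},{"grip":0,"dp":[-25,-30,0],"twist":0},{"grip":0,"dp":[-25,-30,0],"twist":0}]'
```

```text
time: 0.82
eef_pos: [329.2, 313.9, 231.0]
ee_rot: [-3.141, -0.0, 2.79]
wrist_force: [1.1, 0.8, 1.2]
opening: -0.002
gripper_force: 0.0
time: 1.48
eef_pos: [434.0, 19.8, 231.3]
ee_rot: [3.141, -0.0, 2.79]
wrist_force: [-0.5, 0.4, 0.2]
opening: 0.004
gripper_force: 0.0
```

```bash
python3 -m jog '[{"grip":0,"dp":[-14,-30,0],"twist":0},{"grip":0,"dp":[-14,-30,0],"twist":0},{"grip":0,"dp":[-10,-30,0],"twist":0},{"grip":0,"dp":[0,0,0],"twist":-0.12},{"grip":0,"dp":[0,0,0],"twist":-0.12},{"grip":0,"dp":[0,0,0],"twist":-0.12},{"grip":0,"dp":[0,0,0],"twist":-0.12},{"grip":0,"dp":[0,0,0],"twist":-0.1}]'
python3 -m jog '[{"grip":0,"dp":[0,0,0],"twist":0},{"grip":0,"dp":[0,0,0],"twist":0}]'
python3 -c "
from h import *
s=snap('wrist','wrist1')"
```

```text
time: 2.15
eef_pos: [438.4, -76.0, 231.0]
ee_rot: [3.141, -0.0, -2.908]
wrist_force: [-0.5, 1.5, 0.3]
opening: -0.003
gripper_force: 0.0
time: 2.32
eef_pos: [438.5, -75.8, 231.1]
ee_rot: [3.141, -0.0, -2.916]
wrist_force: [0.3, 0.8, -0.2]
opening: 0.0
gripper_force: 0.0
```

View pics/wrist1.png

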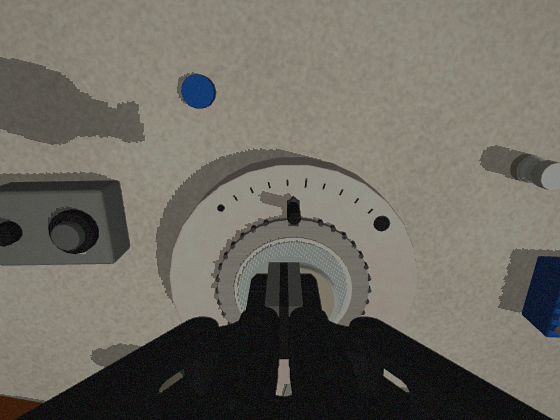

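The wrist view shows the large mark at (382,223), the small mark at (221,208), the pin top near (293,201), the button at (68,232) and the shut fingertips at about (285,265).

```bash
cat >> h.py <<'E'
def blobs(fn,roi,th=60):
    g=cv2.imread('pics/'+fn+'.png',0); x0,y0,x1,y1=roi
    n,l,s,c=cv2.connectedComponentsWithStats((g[y0:y1,x0:x1]<th).astype('uint8'))
    return [(s[i].tolist(),(c[i]+[x0,y0]).round(1).tolist()) for i in range(1,n) if s[i][4]>12]
def frame(L,S):
    m=(L+S)/2; d=(S-L)/np.linalg.norm(S-L); n=np.array([-d[1],d[0]]); C=m+n*112*np.cos(.785)
    return C,np.linalg.norm(S-L),np.arctan2(*(L-C)[::-1])
E
python3 - <<'E'
from h import *
f='wrist1'
print(blobs(f,(370,210,395,235)),blobs(f,(212,200,232,216)),blobs(f,(280,190,306,226)))
L=w(f,381.7,223,46)[:2];S=w(f,221,208,46)[:2];C,D,a=frame(L,S)
print(L,S,D,C,np.degrees(a)%360)
P=w(f,293,201,87)[:2]; print('pin',P,np.linalg.norm(P-C),np.degrees(np.arctan2(*(P-C)[::-1]))%360)
print('btn',[w(f,68,232,z) for z in(58,62)])
for X in([0,0,0],[0,14.5,0],[0,-14.5,0],[11,0,0]):
  st=ctrl.observe();print(px(f,st['eef_pos']+Ro.from_euler('xyz',st['ee_rot']).apply(X)))
g=cv2.imread('pics/wrist1.png')
cv2.imwrite('pics/c1.png',cv2.resize(np.hstack([g[185:285,210:400]]),None,fx=4,fy=4,interpolation=2))
E
```

```text
[([4, 6, 16, 15, 189], [381.3, 222.9])] [([5, 5, 7, 6, 33], [220.4, 207.5])] [([0, 6, 26, 30, 355], [292.9, 211.9])]
[455.5010442   26.52548468] [ 475.54535308 -130.19536159] 157.99746192974243 [544.11052862 -41.78376305] 142.3712908358828
pin [441.49617218 -67.55766653] 105.80170248070124 194.09945307609354
btn [array([ 527.77419141, -267.35630831,   58.        ]), array([ 525.65768395, -265.16379702,   62.        ])]
[284.92044426 281.31501301]
[316.96175186 281.30740321]
[252.88319458 281.32262184]
[284.93922639 259.23501336]
```

View pics/c1.png

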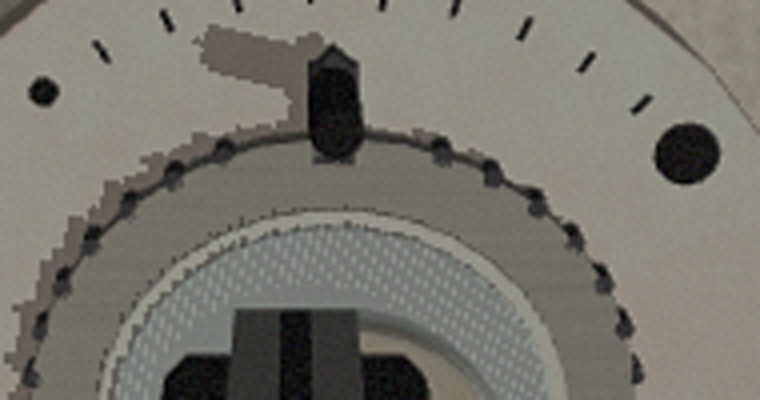

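The crop shows narrow grey fingertips (269–300 px wide in the full image) with wider black finger blocks behind them. The pin runs from (293,205) to (294,222).

Run:
```python
from h import *
f='wrist1'; C=np.array([544.1,-41.8])
for a in (190,192,194,196):
  u=np.array([np.cos(np.radians(a)),np.sin(np.radians(a))])
  print(a,px(f,[*(C+90*u),87]),px(f,[*(C+90*u),53]),px(f,[*(C+100*u),47]))
d=np.load('pics/wrist1.npz');print(-d['R'].T@d['t'])
# start target
a=np.radians(193); yaw=a
for b in (25,):
  ph=a; p=C+90*np.array([np.cos(ph),np.sin(ph)])-40*np.array([np.sin(ph),-np.cos(ph)])
  st=ctrl.observe(); R=Ro.from_euler('xyz',st['ee_rot']); print(p,R.inv().apply([*p,64]-st['eef_pos']),st['ee_rot'][2]+2*np.pi-yaw)
```

```text
190 [300.72247727 218.77146305] [299.06938901 206.9016773 ] [299.48056634 195.05397275]
192 [297.06163594 218.65611071] [295.76054162 206.79632119] [295.83247862 194.93660327]
194 [293.3969102  218.66147649] [292.44834443 206.80126822] [292.18065804 194.94216493]
196 [289.73399132 218.78754878] [289.13783465 206.91650816] [288.53077152 195.07064578]
[360.68852835 -94.2705946  373.77618681]
[ 465.40473634 -101.02039748] [-20.56083653 -30.64077295 167.13460678] -0.0011077256457725504
```

```bash
python3 -m jog '[{"grip":0,"dp":[-20,-31,0],"twist":0},{"grip":0,"dp":[0,0,35],"twist":0},{"grip":0,"dp":[0,0,35],"twist":0},{"grip":0,"dp":[0,0,35],"twist":0},{"grip":0,"dp":[0,0,32],"twist":0},{"grip":0,"dp":[0,0,30],"twist":0},{"grip":0,"dp":[0,0,0],"twist":0},{"grip":0,"dp":[0,0,0],"twist":0}]'
python3 -m jog '[{"grip":0,"dp":[0,3,0],"twist":0},{"grip":0,"dp":[0,3,0],"twist":0},{"grip":0,"dp":[0,3,0],"twist":0},{"grip":0,"dp":[0,3,0],"twist":0},{"grip":0,"dp":[0,0,0],"twist":0},{"grip":0,"dp":[0,0,0],"twist":0}]'
python3 -c "
from h import *
s=snap('wrist','wrist2')
g=cv2.imread('pics/wrist2.png')
cv2.imwrite('pics/c2.png',cv2.resize(g[120:320,150:400],None,fx=3,fy=3,interpolation=2))"
```

```text
time: 3.03
eef_pos: [463.6, -101.6, 63.1]
ee_rot: [3.141, -0.005, -2.915]
wrist_force: [0.9, -0.2, 0.3]
opening: 0.0
gripper_force: 0.0
time: 3.53
eef_pos: [463.1, -89.2, 65.0]
ee_rot: [3.141, 0.002, -2.912]
wrist_force: [0.1, 0.2, -0.2]
opening: -0.006
gripper_force: 0.0
```

View pics/c2.png

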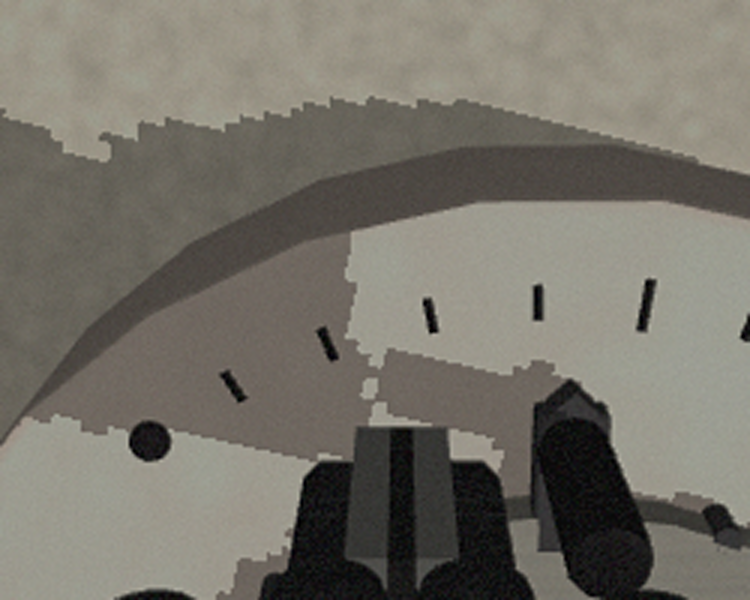

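The crop shows the shut finger to the left of the pin at the same radius, with a gap of about 8 mm. I'll start pushing along the arc.

```bash
python3 -m jog '[{"grip":0,"dp":[0,2.5,0],"twist":0},{"grip":0,"dp":[0,2.5,0],"twist":0},{"grip":0,"dp":[0,2.5,0],"twist":0},{"grip":0,"dp":[0.8,3.6,0],"twist":0.04},{"grip":0,"dp":[0.8,3.6,0],"twist":0.04},{"grip":0,"dp":[0.8,3.6,0],"twist":0.04},{"grip":0,"dp":[0.8,3.6,0],"twist":0.04},{"grip":0,"dp":[0.8,3.6,0],"twist":0.04}]'
python3 -m jog '[{"grip":0,"dp":[0.8,3.6,0],"twist":0.04},{"grip":0,"dp":[0.8,3.6,0],"twist":0.04},{"grip":0,"dp":[0.8,3.6,0],"twist":0.04},{"grip":0,"dp":[0.8,3.6,0],"twist":0.04},{"grip":0,"dp":[0.8,3.6,0],"twist":0.04},{"grip":0,"dp":[0,0,0],"twist":0},{"grip":0,"dp":[0,0,0],"twist":0}]'
python3 -c "
from h import *
s=snap('wrist','wrist3')
C=np.array([544.1,-41.8]);p=s['eef_pos'][:2]-C;y=s['ee_rot'][2]%(2*np.pi);print(np.linalg.norm(p),np.degrees(y),np.array([[np.cos(y),np.sin(y)],[np.sin(y),-np.cos(y)]])@p)
g=cv2.imread('pics/wrist3.png')
cv2.imwrite('pics/c3.png',cv2.resize(g[120:320,170:430],None,fx=3,fy=3,interpolation=2))"
```

```text
time: 4.25
eef_pos: [454.4, -65.9, 64.3]
ee_rot: [-3.14, 0.001, -3.116]
wrist_force: [-0.4, -0.9, -0.4]
opening: 0.003
gripper_force: 0.8
time: 4.83
eef_pos: [451.2, -47.0, 64.2]
ee_rot: [-3.141, -0.0, 2.971]
wrist_force: [0.5, 0.7, 0.1]
opening: -0.001
gripper_force: 0.0
93.09213039265032 170.2377042048134 [ 90.72750072 -20.84862957]
```

View pics/c3.png

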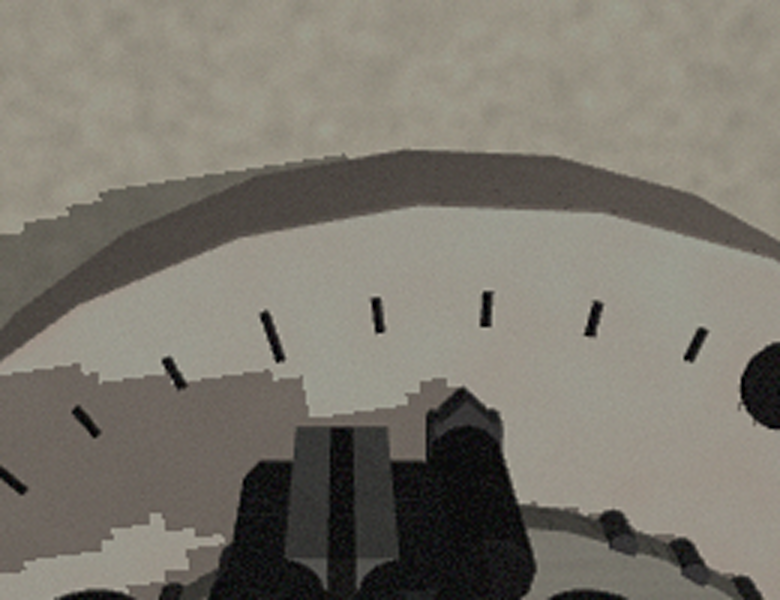

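The pin now touches the finger's right flank. The lever tip is at about (324,249), and the large mark is to the right.

```bash
python3 -m jog '[{"grip":0,"dp":[0.75,3.6,0],"twist":0.04},{"grip":0,"dp":[0.75,3.6,0],"twist":0.04},{"grip":0,"dp":[0.75,3.6,0],"twist":0.04},{"grip":0,"dp":[0.75,3.6,0],"twist":0.04},{"grip":0,"dp":[0.75,3.6,0],"twist":0.04},{"grip":0,"dp":[0.75,3.6,0],"twist":0.04},{"grip":0,"dp":[0.75,3.6,0],"twist":0.04},{"grip":0,"dp":[0.75,3.6,0],"twist":0.04}]'
python3 -m jog '[{"grip":0,"dp":[0.75,3.6,0],"twist":0.04},{"grip":0,"dp":[0.75,3.6,0],"twist":0.04},{"grip":0,"dp":[0,0,0],"twist":0},{"grip":0,"dp":[0,0,0],"twist":0},{"grip":0,"dp":[0,0,0],"twist":0}]'
python3 - <<'E'
from h import *
C=np.array([544.1,-41.8])
T=w('wrist3',324.3,249.3,50)[:2]-C; print('prev lever',np.linalg.norm(T),np.degrees(np.arctan2(T[1],T[0])))
s=snap('wrist','wrist4')
p=s['eef_pos'][:2]-C;y=s['ee_rot'][2]%(2*np.pi);print(np.degrees(y),np.array([[np.cos(y),np.sin(y)],[np.sin(y),-np.cos(y)]])@p)
g=cv2.imread('pics/wrist4.png')
cv2.imwrite('pics/c4.png',cv2.resize(g[170:320,170:430],None,fx=3,fy=3,interpolation=2))
E
```

```text
time: 5.55
eef_pos: [453.5, -18.6, 64.1]
ee_rot: [-3.141, -0.001, 2.648]
wrist_force: [0.0, -2.2, 1.2]
opening: 0.001
gripper_force: 0.9
time: 5.97
eef_pos: [456.4, -11.0, 64.2]
ee_rot: [3.141, -0.0, 2.571]
wrist_force: [0.0, 0.3, 0.4]
opening: -0.004
gripper_force: 0.0
prev lever 99.7153818605008 171.3552678949623
147.29737998292637 [ 90.41340563 -21.46051309]
```

View pics/c4.png

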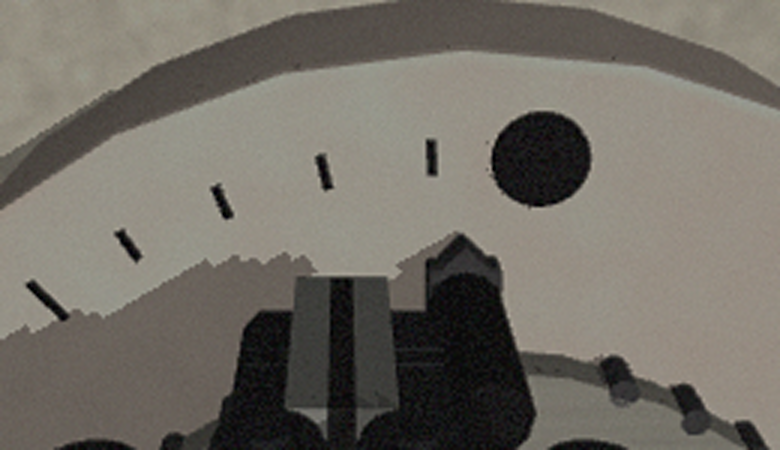

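The lever tip is at (323.7,247.7) and the large mark's centre at (350.3,222.7), so a short arc remains.

Run:
```python
from h import *
C=np.array([544.1,-41.8])
for n,u,v,z in(('tip',323.7,247.7,50),('tip',323.7,247.7,47),('mark',350.3,222.7,46)):
  T=w('wrist4',u,v,z)[:2]-C; print(n,np.linalg.norm(T),np.degrees(np.arctan2(T[1],T[0])))
```

```text
tip 99.93218679135533 148.95188542863835
tip 98.58450851241467 148.76032404652364
mark 111.69740032763731 142.16682427816863
```

```bash
python3 -m jog '[{"grip":0,"dp":[0.75,3.5,0],"twist":0.039},{"grip":0,"dp":[0.75,3.5,0],"twist":0.039},{"grip":0,"dp":[0.75,3.5,0],"twist":0.039},{"grip":0,"dp":[0,0,0],"twist":0},{"grip":0,"dp":[0,0,0],"twist":0},{"grip":0,"dp":[0,0,0],"twist":0},{"grip":0,"dp":[0,0,0],"twist":0},{"grip":0,"dp":[0,0,0],"twist":0}]'
python3 - <<'E'
from h import *
snap('wrist','wrist5')
g=cv2.imread('pics/wrist5.png')
cv2.imwrite('pics/c5.png',cv2.resize(g[170:320,170:430],None,fx=3,fy=3,interpolation=2))
E
```

```text
time: 6.68
eef_pos: [460.7, -1.2, 64.3]
ee_rot: [3.141, 0.0, 2.453]
wrist_force: [-1.1, -0.7, 0.8]
opening: -0.001
gripper_force: 0.1
```

View pics/c5.png

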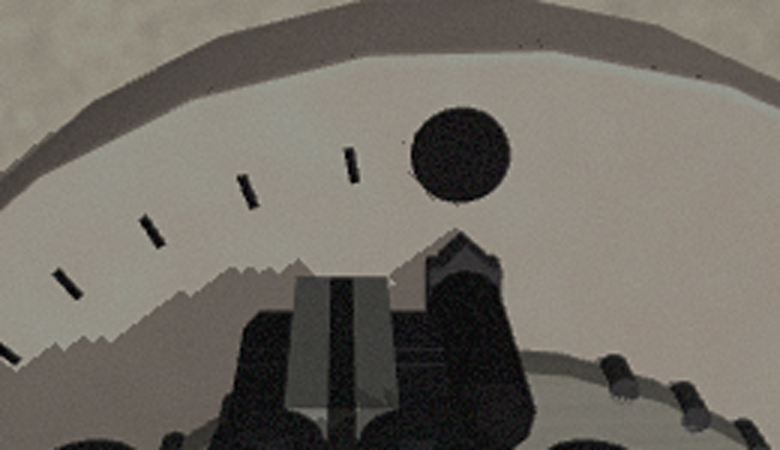

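The lever tip (461,232 in the crop) and the mark centre (461,154) line up with the lever axis. I'll back off, lift, and go and look at the button.

```bash
python3 -m jog '[{"grip":0,"dp":[0,-5,0],"twist":0},{"grip":0,"dp":[0,-10,0],"twist":0},{"grip":0,"dp":[0,0,-30],"twist":0},{"grip":0,"dp":[0,0,-30],"twist":0},{"grip":0,"dp":[0,0,-30],"twist":0},{"grip":0,"dp":[0,0,-30],"twist":0}]'
python3 -m jog '[{"grip":0,"dp":[-33.5,-18,0],"twist":0},{"grip":0,"dp":[-33.5,-18,0],"twist":0},{"grip":0,"dp":[-33.5,-18,0],"twist":0},{"grip":0,"dp":[-33.5,-18,0],"twist":0},{"grip":0,"dp":[-33.5,-18,0],"twist":0},{"grip":0,"dp":[-33.5,-18,0],"twist":0},{"grip":0,"dp":[-33.5,-18,0],"twist":0},{"grip":0,"dp":[-33.5,-18,0],"twist":0}]'
python3 -m jog '[{"grip":0,"dp":[0,0,0],"twist":0},{"grip":0,"dp":[0,0,0],"twist":0},{"grip":0,"dp":[0,0,0],"twist":0}]'
python3 - <<'E'
from h import *
snap('wrist','wrist6')
print(px('wrist6',[529,-262,62]))
E
```

```text
time: 7.23
eef_pos: [449.8, -14.3, 184.5]
ee_rot: [-3.139, -0.001, 2.451]
wrist_force: [1.2, 0.9, 2.1]
opening: 0.0
gripper_force: 0.0
time: 7.9
eef_pos: [565.8, -296.5, 183.6]
ee_rot: [-3.141, -0.001, 2.452]
wrist_force: [0.0, 1.1, 0.0]
opening: 0.001
gripper_force: 0.0
time: 8.15
eef_pos: [565.3, -294.6, 183.8]
ee_rot: [-3.142, -0.002, 2.451]
wrist_force: [0.5, 0.8, -0.4]
opening: 0.001
gripper_force: 0.0
[287.39164816 139.00820448]
```

View pics/wrist6.png

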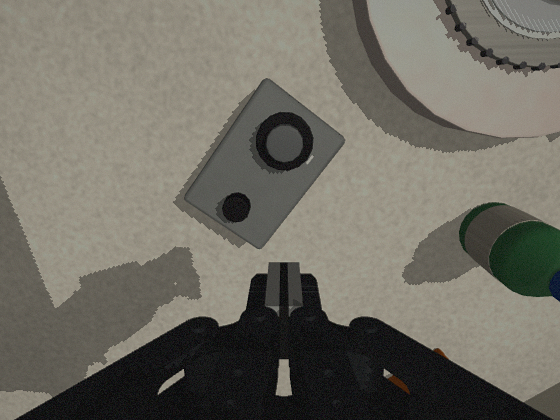

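The button's centre is at (286,142) in the wrist view, inside its round black housing. The dimmer knob is at (236,207).

Run:
```python
from h import *
st=ctrl.observe(); R=Ro.from_euler('xyz',st['ee_rot'])
for z in(55,62): p=w('wrist6',286,142,z); print(p, R.inv().apply(p-st['eef_pos']))
k=w('wrist6',236,207,61);print(k,np.linalg.norm(k[:2]-w('wrist6',286,142,61)[:2]))
```

```text
[ 530.72340348 -264.69243339   55.        ] [ 44.88267966  -0.50338227 128.81818977]
[ 530.02993551 -264.17541958   62.        ] [ 45.75987469  -0.53953304 121.81980259]
[ 544.09767705 -326.60965161   61.        ] 63.9057116614418
```

```bash
python3 -m jog '[{"grip":0,"dp":[23,0,0],"twist":0},{"grip":0,"dp":[22.5,-0.5,0],"twist":0},{"grip":0,"dp":[0,0,36],"twist":0},{"grip":0,"dp":[0,0,36],"twist":0},{"grip":0,"dp":[0,0,32],"twist":0},{"grip":0,"dp":[0,0,8],"twist":0},{"grip":0,"dp":[0,0,0],"twist":0},{"grip":0,"dp":[0,0,0],"twist":0}]'
for i in 1 2 3; do python3 -m jog '[{"grip":0,"dp":[0,0,1.5],"twist":0},{"grip":0,"dp":[0,0,1.5],"twist":0},{"grip":0,"dp":[0,0,0],"twist":0},{"grip":0,"dp":[0,0,0],"twist":0}]' | egrep 'pos|wrist'; done
```

```text
time: 8.87
eef_pos: [531.6, -264.9, 73.1]
ee_rot: [3.141, 0.001, 2.454]
wrist_force: [1.3, -0.4, 1.1]
opening: -0.001
gripper_force: 0.0
eef_pos: [531.8, -266.2, 70.4]
wrist_force: [0.4, -0.1, 0.4]
eef_pos: [531.5, -266.0, 66.5]
wrist_force: [0.2, 0.0, 1.4]
eef_pos: [531.5, -266.0, 63.5]
wrist_force: [0.6, 0.6, 2.8]
```

```bash
python3 -m jog '[{"grip":0,"dp":[0,0,1.5],"twist":0},{"grip":0,"dp":[0,0,0],"twist":0},{"grip":0,"dp":[0,0,0],"twist":0}]' | egrep 'pos|wrist'; python3 -m jog '[{"grip":0,"dp":[0,0,1.5],"twist":0},{"grip":0,"dp":[0,0,0],"twist":0},{"grip":0,"dp":[0,0,0],"twist":0}]' | egrep 'pos|wrist';python3 -m jog '[{"grip":0,"dp":[0,0,1],"twist":0},{"grip":0,"dp":[0,0,0],"twist":0},{"grip":0,"dp":[0,0,0],"twist":0}]' | egrep 'pos|wrist'
```

```text
eef_pos: [531.4, -266.0, 62.0]
wrist_force: [1.3, 0.1, 4.2]
eef_pos: [531.5, -265.9, 61.1]
wrist_force: [-0.0, -0.4, 7.7]
eef_pos: [531.5, -266.0, 61.0]
wrist_force: [-1.9, 1.7, 13.0]
```

The force rose to about 4 N over roughly 6 mm and then hit a hard stop, so the button is fully down. I'll release, lift and check.

```bash
python3 -m jog '[{"grip":0,"dp":[0,0,-4],"twist":0},{"grip":0,"dp":[0,0,-10],"twist":0},{"grip":0,"dp":[0,0,-30],"twist":0},{"grip":0,"dp":[0,0,-35],"twist":0},{"grip":0,"dp":[0,0,-35],"twist":0},{"grip":0,"dp":[0,0,-30],"twist":0},{"grip":0,"dp":[0,0,0],"twist":0},{"grip":0,"dp":[0,0,0],"twist":0}]'
python3 - <<'E'
from h import *
snap('scene','scene7'); snap('side','side7')
a=[cv2.resize(cv2.imread('pics/'+f)[y:y+130,x:x+190],None,fx=4,fy=4,interpolation=2)[:290] for f,x,y in(('scene7.png',140,165),('side7.png',190,200))]
cv2.imwrite('pics/c7.png',np.vstack(a))
E
```

```text
time: 11.28
eef_pos: [531.6, -265.9, 204.9]
ee_rot: [3.14, 0.002, 2.453]
wrist_force: [0.3, -0.3, -0.3]
opening: 0.003
gripper_force: 0.0
```

View pics/c7.png

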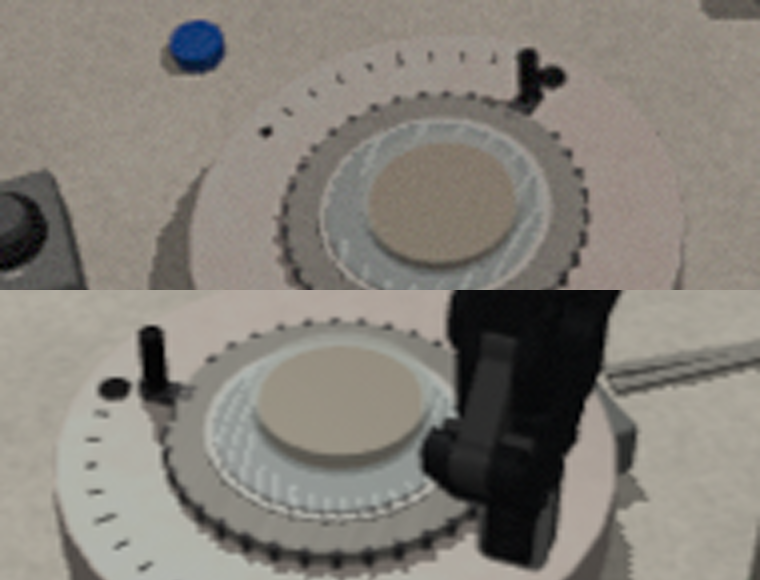

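Both views show the lever still pointing at the large mark, with the dish and cap where they were and the robot clear of everything.

```bash
python3 -c "
from cell import ctrl
print(ctrl.hand_in())"
```

```text
the job is handed in; nothing more can be done
None
```

I pushed the iris lever to the large mark, pressed the lamp button to its stop and released it, and handed the job in at about 11 s of robot time; `hand_in()` returned no verdict.

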